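Switch on the bench scale and tare it

ROBOT

A 6-joint arm with a two-finger parallel gripper is mounted at the origin on the work surface. World frame = base frame: x ahead of the robot, y to its left, z up, the work surface at z = 0. Lengths are in m, angles in rad, forces in N, time in s.
With the tool pointing down it reaches from about 0.425 to 0.95 m from the base axis. Payload 3.5 kg.
Tool frame: the origin (TCP) lies at the very end of the fingers, on their centre line; the grasp point (between the pads) lies 19 mm behind it; z points along the fingers, y is the direction in which the jaws open and shut (so a half turn about z gives the same grasp; the last joint's range is limited). The gripper opens to 85 mm and grips with 20 to 120 N. Pads are 22 mm wide; open, the fingers measure 114 mm over their backs; the gripper's body (76 mm by 85 mm) begins 54 mm behind the grasp point. The pads swing forward as they close: fully open they stand 13 mm farther back than shut.
Start: joints at [-1.401, 0.286, 1.577, -0, 1.279, -0.15], TCP at [0.212, -0.641, 0.231] pointing down, gripper open.
Joint ranges: [-2.77, 2.77], [-0.9, 2.22], [0.21, 2.48], [-1.53, 4.67], [0.24, 2.81], [-2.84, 2.84]. Speed limits (rad/s): [2.79, 2.79, 3.14, 3.14, 3.14, 3.14].

INTERFACE

Orientations are given as a unit quaternion [x, y, z, w].
In Python, from plant import ctrl, eyes, ticket gives the robot as it stands.
- The arm moves only by the tool send_rows, never from a script. Its arguments are lists of equal length, an entry for each row: "translation": the shift along the tool's x, y, z in units of 30 mm (1.0 is 30 mm), a list of three; "rotation": the turn, a rotation vector about the tool's x, y, z in units of 5 degrees (1.0 is 5 degrees), a list of three; "grip": the finger opening in mm, from 0 to 85.4. A call has 1 to 5 rows; each row shifts and turns the commanded pose from where the row before left it, along the tool's axes as they then stand; what a row does not reach is not made up. A row lasts 1/8 s, in which the tool goes at most 62.5 mm and 10.7 degrees, less where a joint would pass 70% of its speed; a pose out of reach is approached as far as the arm can. A call is refused whole if a number of a shift passes 1 or a number of a turn 1, either way. A call with a gripper value outside its range is refused whole. The fingers move at their own pace and stop on an object; "squeeze" is the grip in N (left out, the last holds). Time passes only in rows, so rows that do not move let the fingers close. It gives the time, the measured TCP pose, the force and the opening at its end, in the units of the state.
- ctrl.get_state(): the state, without advancing time (a new reading comes with each control period).
- eyes.read_camera(name): name is "scene" or "top" or "wrist"; returns a dict with "image" (480x640x3 uint8, blue, green, red), "mtx" (3x3 intrinsics, pixels), "dist_coeffs" ([k1, k2, p1, p2, k3] as OpenCV has them; the pictures are not rectified), "xyz" and "orientation" of the camera in the world; the wrist camera has in their place "hand_eye" (4x4, takes a point from camera to tool coordinates, whose origin is the TCP and whose axes are the flange's). Camera axes: x right, y down, z forward; pixel columns grow to the right and rows downward; lengths in m; the calibration is good to about 2 mm. A picture is of the moment at which its call begins: read the wrist's pose just before it. There is no depth.
- ticket.sign_off(): hands the job in, once; it reports no verdict.
The state is a dict: "time": time; "qpos": joint angles; "dq": joint speeds; "joint_efforts": joint torques, N m; "eef_pos": TCP position; "tcp_rot": TCP orientation; "contact_force": force on the tool from outside, world axes, zero at the start; "wrist_torque": the same for the moment, N m; "opening": opening from 0.0 (shut) to 1.0 (fully open).
Only numpy, scipy, OpenCV 4.12 (cv2) and the standard library are available. Lean on these libraries where they do the work, as an engineer would, in place of code of your own. Each camera call takes 0.05 s, during which the arm holds its last target. There are 200 camera calls.

TASK

Tare the bench scale with the empty tub on it: using only your fingertips, first push the black power lever all the way over to on (away from you), then lightly press the green key all the way down, let it come back up, and withdraw. Leave the red, blue and yellow keys unpressed, and leave the tub, the brass weight and the jar where they stand.

Things in the scene. Friction and masses are not known exactly. Their poses are not given: they have to be found in the camera images.
- scale: Bench scale, fixed. Origin on the bench under its white control panel (x -75 to 95 mm, y -200 to 200, top at z 70 mm); steel weighing plate beyond (x 105 to 385 mm, top at z 85). Its x points from panel to plate, roughly away from the robot (within 0.25 rad), z up. Controls in a row along y at x -20: four keys 60 mm apart in any order; power lever at one end, lamp at the other.
- lamp: Small fixed glass pilot lamp, 36 mm across, 26 mm high, on the panel at the end of the row away from the lever (160 mm from the middle). Origin: centre of its underside. Nothing to do with it.
- key_green_top (a point): Centre of the top face of the green tare key, a round key 30 mm across. The top stands 22 mm above the panel (92 mm above the bench) and 10 mm above its grey collar (46 mm across). It is pressed straight down.
- key_green (a joint): How far the green tare key is pressed, m: 0 up, 0.006 fully down. It is sprung: it starts to move at about 1.4 N, is fully down at 4.5 N, and comes back up when released.
- key_green_base: The green key's round grey collar, 46 mm across and 12 mm high, fixed on the panel, carrying the key. Origin: centre of its underside, on the panel's top.
- power (a joint): Angle of the power lever, rad: 0 off (leaning 0.5 rad from upright towards the robot, along the scale's -x), 1.0 on (leaning 0.5 rad away, along the scale's +x), with stops at both. It starts within 0.15 of off. It stays where it is left; about 1.5 N at the ball moves it.
- power_tip (a point): Centre of the black ball (26 mm across) at the end of the power lever's 10 mm steel rod, about 70 mm above the panel; the rod's pivot is 55 mm from it.
- power_base: The power lever's grey block, 70 x 50 x 25 mm, fixed on the panel; with the pivot boss nothing of it stands higher than 35 mm above the panel. Origin: centre of its underside; the lever's pivot runs along the scale's y, 22 mm above this point.
- tub_rim (a point): Empty white plastic tub, 220 x 300 x 80 mm over its rim, loose, standing on the weighing plate, its long side along the scale's y. The point is the middle of its near long rim (towards the robot), 80 mm above the plate. To be left as it is.
- weight_mid (a point): Brass check weight, loose, 48 mm across and 70 mm high with a small knob on top, standing on the bench at one end of the panel (the robot's right). The point is its centre, half-way up. To be left as it is.
- jar_mid (a point): Amber glass jar with a black cap, loose, 64 mm across and 95 mm high, standing on the bench at the other end of the panel (the robot's left). The point is its centre, half-way up. To be left as it is.
- key_red_top (a point): Centre of the top face of the red key, the same size as the green one. Not to be pressed.
- key_red (a joint): How far the red key is pressed, m: 0 up, 0.006 fully down; the same spring as the green one.
- key_blue_top (a point): Centre of the top face of the blue key, the same size as the green one. Not to be pressed.
- key_blue (a joint): How far the blue key is pressed, m: 0 up, 0.006 fully down; the same spring as the green one.
- key_yellow_top (a point): Centre of the top face of the yellow key, the same size as the green one. Not to be pressed.
- key_yellow (a joint): How far the yellow key is pressed, m: 0 up, 0.006 fully down; the same spring as the green one.

How it is judged:
On the way, in this order (a step that is already met when the one before it is completed fails the run):
1. the power lever is pushed over to on (value of joint power above 0.85 rad), for 0.1 s.
2. the green key is pressed down with the power on (value of joint key_green above 0.0045 m and value of joint power above 0.85 rad), for 0.1 s.
At the end, for the whole second after the job is handed in: The power lever is on (beyond 0.85 rad of 1.0), the green key has been pressed beyond 4.5 mm of its 6 mm after that and is back up, all four keys are up (within 1 mm), and the tub, the weight and the jar are within 10 mm of where they started (value of joint power above 0.85 rad and value of joint each of key_green, key_red, key_blue, key_yellow below 0.001 m and distance of each of tub_rim, weight_mid, jar_mid from where it was at the start of the episode below 0.01 m); the robot touches nothing.
It fails at once if the green key is pressed before the power lever is on (value of joint key_green above 0.0015 m and value of joint power below 0.8 rad).
It fails at once if the red, blue or yellow key is pressed (value of joint any of key_red, key_blue, key_yellow above 0.0015 m).
It fails at once if the green key is pressed hard (over 25 N) (contact force between anything else and key_green_base above 25 N).
It fails at once if the tub, the weight or the jar is lifted, carried or shifted by more than 10 mm (distance of any of tub_rim, weight_mid, jar_mid from where it was at the start of the episode above 0.01 m).
It also fails if it takes over 37 s, if anything falls off the work surface, if the arm or the gripper's body presses on something with over 40 N, if the wrist force passes 120 N, or if a joint passes its speed limit or range.

## Working session

There is one attempt and no reset: what is moved stays moved. The work goes in short steps, Python scripts to look and compute and a tool call to move; the robot and the scene stay as the last step left them, time stands still between calls to the robot, and variables do not carry over. Pictures are saved under pics/ and viewed, about 8 in all and at most 12, crops included, and the job is handed in when it is done.

Besides the shell and the picture viewer there is one more tool, called after "Emit:" in YAML: its name, and indented under it one key for each argument. send_rows: Moves the arm, as the interface text tells. Its arguments: {"type":"object","properties":{"translation":{"type":"array"},"rotation":{"type":"array"},"grip":{"type":"array"},"squeeze":{"type":"number"}},"required":["translation","rotation","grip"]}

```bash
mkdir -p pics
python3 - <<'E'
from plant import ctrl,eyes
import cv2,pickle,numpy as np
s=ctrl.get_state();print(s)
D={}
for n in("scene","top"):
    c=eyes.read_camera(n);D[n]=c;cv2.imwrite(f"pics/{n}0.png",c["image"]);print(n,c["xyz"],c["orientation"],c["mtx"],c["dist_coeffs"])
pickle.dump(D,open("d0.pkl","wb"))
E
```

```text
{'time': 0.0, 'qpos': array([-1.40098069e+00,  2.87197535e-01,  1.57817613e+00, -2.10588516e-06,
        1.27859645e+00, -1.49972567e-01]), 'dq': array([ 5.06625925e-04, -4.60954687e-05,  1.12599886e-03, -7.36525201e-04,
       -1.89981200e-04,  6.58943778e-04]), 'joint_efforts': array([ 2.91317629e-04, -4.05983162e+01, -2.92624372e+01, -1.43152988e-04,
        5.88412397e-03,  2.17696368e-05]), 'eef_pos': array([ 0.21212977, -0.64010992,  0.2299264 ]), 'tcp_rot': array([ 9.87243403e-01,  1.59213848e-01, -1.28017166e-05, -1.18865995e-03]), 'contact_force': array([ 1.04991688, -0.44398991,  0.59586435]), 'wrist_torque': array([0.00962785, 0.00477459, 0.02569474]), 'opening': 1.001979612785119}
scene [1.29303675 0.4207603  0.70255768] [ 0.44602256  0.77933149 -0.37722973 -0.22672458] [[491.25770287   0.         334.51137132]
 [  0.         491.25770287 241.92307418]
 [  0.           0.           1.        ]] [-0.13412365  0.          0.          0.          0.        ]
top [0.52565222 0.0157377  1.02343894] [-0.7044274   0.70818884 -0.03030211  0.0365017 ] [[496.50563895   0.         323.7040978 ]
 [  0.         496.50563895 235.36081807]
 [  0.           0.           1.        ]] [-0.0861868  0.         0.         0.         0.       ]
```

View pics/top0.png

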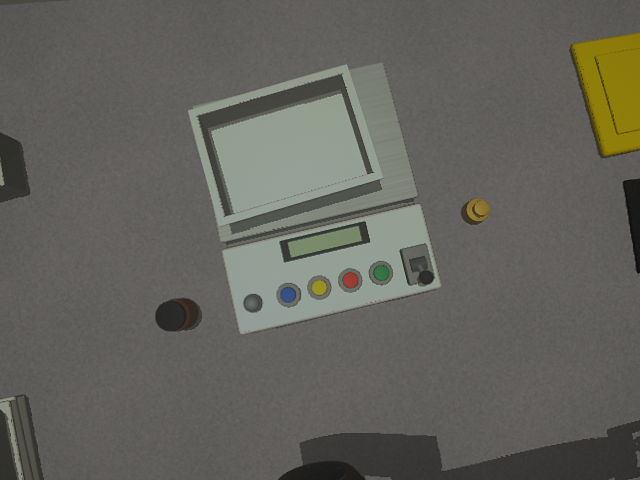

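View pics/scene0.png

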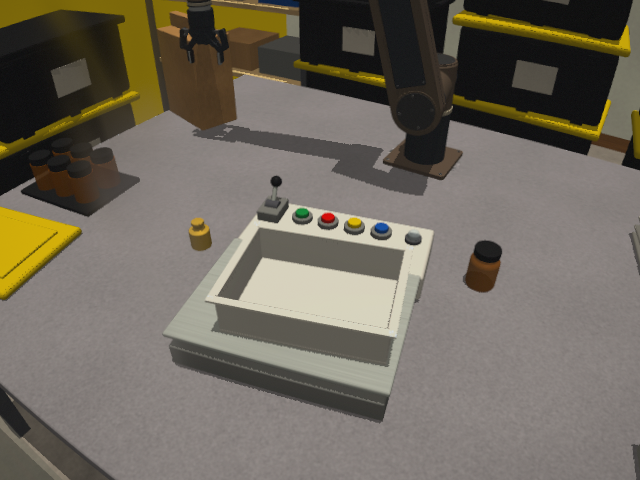

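The top view shows blue (289,294), yellow (320,287), red (351,281) and green (381,272), with the lever ball at (426,277), the lamp at the left end and the tub beyond. In the scene view the ball is at (276,181).

```bash
cat > h.py <<'E'
import cv2,numpy as np
from scipy.spatial.transform import Rotation as R
def ray(c,uv,Rc=None,o=None):
    p=cv2.undistortPoints(np.array([[uv]],float),c["mtx"],np.array(c["dist_coeffs"],float))[0,0]
    Rc=R.from_quat(c["orientation"]).as_matrix() if Rc is None else Rc
    o=np.array(c["xyz"]) if o is None else o
    return o,Rc@np.array([*p,1.])
def plane(o,d,z): return o+d*(z-o[2])/d[2]
def two(a,b):
    A=[];y=[]
    for o,d in(a,b):
        d=d/np.linalg.norm(d);P=np.eye(3)-np.outer(d,d);A.append(P);y.append(P@o)
    x=np.linalg.solve(sum(A),sum(y)); return x,[np.linalg.norm(P@x-q) for P,q in zip(A,y)]
def blob(im,lo,hi,box):
    x0,y0,x1,y1=box;m=cv2.inRange(cv2.cvtColor(im,cv2.COLOR_BGR2HSV),lo,hi)
    k=np.zeros_like(m);k[y0:y1,x0:x1]=m[y0:y1,x0:x1]
    n,l,s,c=cv2.connectedComponentsWithStats(k);i=1+np.argmax(s[1:,4]);return c[i],s[i]
E
python3 - <<'E'
import pickle;from h import *
D=pickle.load(open("d0.pkl","rb"));t,s=D["top"],D["scene"]
H={"blue":((100,100,50),(130,255,255)),"yellow":((20,120,60),(35,255,255)),"red":((0,120,60),(8,255,255)),"green":((50,90,40),(90,255,255))}
B={"blue":(275,280,303,308),"yellow":(306,273,334,301),"red":(337,267,365,295),"green":(367,258,395,286)}
S={"blue":(370,218,394,238),"yellow":(343,213,366,234),"red":(317,208,340,228),"green":(290,204,315,224)}
P={}
for k in H:
    a,sa=blob(t["image"],*H[k],B[k]);b,sb=blob(s["image"],*H[k],S[k])
    P[k]=plane(*ray(t,a),.092);print(k,a,sa[4],b,sb[4],P[k].round(4),plane(*ray(s,b),.09).round(4),two(ray(t,a),ray(s,b)))
y=P["blue"]-P["green"];print("spacing",np.linalg.norm(y)/3);y/=np.linalg.norm(y);yaw=np.arctan2(-y[0],y[1]);print("yaw",yaw)
a,sa=blob(t["image"],(0,0,0),(180,255,45),(415,266,438,290));b,sb=blob(s["image"],(0,0,0),(180,255,50),(268,173,285,188))
print(a,sa,b,sb,two(ray(t,a),ray(s,b)))
E
```

```text
blue [287.64804469 294.29608939] 179 [380.93965517 227.57758621] 116 [0.5038 0.0916 0.092 ] [0.509  0.0946 0.09  ] (array([0.50358331, 0.0922087 , 0.08572835]), [np.float64(0.0001240430421649733), np.float64(0.0001240430421649249)])
yellow [318.90217391 287.15217391] 184 [354.05128205 222.52991453] 117 [0.5168 0.0331 0.092 ] [0.5225 0.037  0.09  ] (array([0.51659868, 0.03362369, 0.08514704]), [np.float64(0.0003971825923585674), np.float64(0.00039718259235860476)])
red [350.07027027 279.81621622] 185 [327.53781513 217.59663866] 119 [ 0.5302 -0.0252  0.092 ] [ 0.5362 -0.021   0.09  ] (array([ 0.53004231, -0.02513405,  0.08483829]), [np.float64(0.0004171784983783116), np.float64(0.0004171784983782935)])
green [381.1011236  272.28651685] 178 [301.94444444 212.77777778] 108 [ 0.5439 -0.0834  0.092 ] [ 0.5496 -0.0786  0.09  ] (array([ 0.54366334, -0.08352558,  0.08488624]), [np.float64(0.00076285792159771), np.float64(0.0007628579215977434)])
spacing 0.059853218992857116
yaw 0.2253294682355703
[426.05194805 277.1038961 ] [419 271  14  13  77] [275.85393258 181.04494382] [271 176  11  11  89] (array([ 0.53352091, -0.15802687,  0.13840495]), [np.float64(0.0006485762309275197), np.float64(0.0006485762309276492)])
```

Emit:
send_rows:
  translation:
    - [0,0,0]
    - [0.9,-0.95,0]
    - [0.9,-0.95,0]
    - [0.9,-0.95,0]
    - [0.9,-0.95,0]
  rotation:
    - [0,0,1]
    - [0,0,0.1]
    - [0,0,0]
    - [0,0,0]
    - [0,0,0]
  grip: [0,0,0,0,0]

```text
time: 0.72
eef_pos: [0.2923, -0.504, 0.2306]
tcp_rot: [0.994, 0.112, -0.0, -0.001]
contact_force: [0.4, 0.5, 1.2]
opening: 0.001
```

Emit:
send_rows:
  translation:
    - [0.9,-0.95,0]
    - [0.9,-0.95,0]
    - [0.9,-0.95,0]
    - [0.9,-0.95,0]
    - [0.9,-0.95,0]
  rotation:
    - [0,0,0]
    - [0,0,0]
    - [0,0,0]
    - [0,0,0]
    - [0,0,0]
  grip: [0,0,0,0,0]

```text
time: 1.35
eef_pos: [0.3923, -0.3351, 0.2308]
tcp_rot: [0.994, 0.112, -0.0, -0.0]
contact_force: [0.2, -0.1, 0.8]
opening: 0.002
```

Emit:
send_rows:
  translation:
    - [0.9,-0.95,0]
    - [0.9,-0.95,0]
    - [0.7,-0.95,0]
    - [0,0,0]
  rotation:
    - [0,0,0]
    - [0,0,0]
    - [0,0,0]
    - [0,0,0]
  grip: [0,0,0,0]

```text
time: 1.85
eef_pos: [0.4464, -0.2346, 0.2308]
tcp_rot: [0.994, 0.113, -0.0, -0.0]
contact_force: [-0.1, -1.6, -0.2]
opening: -0.003
```

Emit:
send_rows:
  translation:
    - [0.9,-0.95,0]
    - [0.8,-0.9,0]
    - [0,0,0]
    - [0,0,0]
  rotation:
    - [0,0,0]
    - [0,0,0]
    - [0,0,0]
    - [0,0,0]
  grip: [0,0,0,0]

```text
time: 2.35
eef_pos: [0.4831, -0.172, 0.2311]
tcp_rot: [0.994, 0.111, -0.0, 0.0]
contact_force: [0.1, 0.4, -0.8]
opening: 0.0
```

Run:
```python
from plant import ctrl,eyes
import cv2,pickle,numpy as np
s=ctrl.get_state();c=eyes.read_camera("wrist");sc=eyes.read_camera("scene")
pickle.dump((s,c,sc),open("d1.pkl","wb"))
print(s["eef_pos"],s["tcp_rot"],c["hand_eye"])
cv2.imwrite("pics/w1.png",c["image"])
```

```text
[ 0.48309796 -0.17196579  0.23108237] [ 9.93767908e-01  1.11468292e-01 -3.66847292e-04  1.73381367e-04] [[ 3.09240359e-04 -9.60279997e-01 -2.79038047e-01  7.23969340e-02]
 [ 9.99999695e-01  9.69636490e-05  7.74546749e-04  7.32009656e-04]
 [-7.16725203e-04 -2.79038201e-01  9.60279735e-01 -1.42511148e-01]
 [ 0.00000000e+00  0.00000000e+00  0.00000000e+00  1.00000000e+00]]
```

View pics/w1.png

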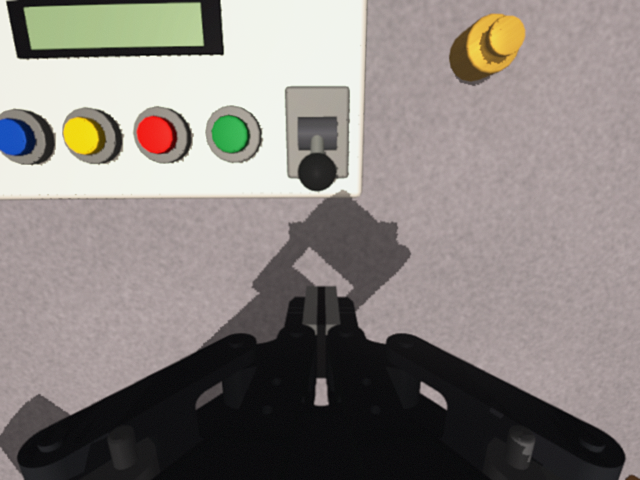

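The wrist view shows the ball at (317,171) straight ahead of the shut fingertips at (321,290), with the green key at (231,133). I'll refine both from here.

Run:
```python
import pickle;from h import *
s,c,sc=pickle.load(open("d1.pkl","rb"));T=np.array(c["hand_eye"]);Rt=R.from_quat(s["tcp_rot"]).as_matrix()
Rc=Rt@T[:3,:3];o=s["eef_pos"]+Rt@T[:3,3]
g,sg=blob(c["image"],(50,90,40),(90,255,255),(200,100,265,165));b,sb=blob(c["image"],(0,0,0),(180,255,50),(292,145,345,195))
for n,uv,st,z in(("green",g,sg,.092),("ball",b,sb,.140)):
    p=plane(*ray(c,uv,Rc,o),z);print(n,uv,st,p,"tool offset units",(Rt.T@(p-s["eef_pos"]))/.03)
```

```text
green [229.90372389 133.78110808] [ 212  115   37   38 1101] [ 0.54566319 -0.08499673  0.092     ] tool offset units [ 2.67949908 -2.36610781  4.6334014 ]
ball [316.73479087 171.37072243] [ 299  153   37   37 1052] [ 0.53595353 -0.15804893  0.14      ] tool offset units [ 1.82317502 -0.06283161  3.03466368]
```

Emit:
send_rows:
  translation:
    - [0,-0.06,0.9]
    - [0,0,0.9]
    - [0,0,0.9]
    - [0,0,0.7]
    - [0,0,0]
  rotation:
    - [0,0,0]
    - [0,0,0]
    - [0,0,0]
    - [0,0,0]
    - [0,0,0]
  grip: [0,0,0,0,0]

```text
time: 3.08
eef_pos: [0.4815, -0.1695, 0.1274]
tcp_rot: [0.994, 0.111, -0.002, -0.001]
contact_force: [-0.4, 0.2, 0.2]
opening: -0.006
```

Emit:
send_rows:
  translation:
    - [0.5,0,0]
    - [0.4,0,0]
    - [0.3,0,0]
    - [0.3,0,0]
    - [0.3,0,0]
  rotation:
    - [0,0,0]
    - [0,0,0]
    - [0,0,0]
    - [0,0,0]
    - [0,0,0]
  grip: [0,0,0,0,0]

```text
time: 3.7
eef_pos: [0.5365, -0.1572, 0.1294]
tcp_rot: [0.994, 0.112, 0.0, 0.0]
contact_force: [-1.3, -0.1, 2.5]
opening: -0.003
```

Emit:
send_rows:
  translation:
    - [0.3,0,0]
    - [0.3,0,0]
    - [0.2,0,0]
    - [0,0,0]
  rotation:
    - [0,0,0]
    - [0,0,0]
    - [0,0,0]
    - [0,0,0]
  grip: [0,0,0,0]

```text
time: 4.2
eef_pos: [0.5596, -0.1518, 0.1291]
tcp_rot: [0.994, 0.112, 0.0, -0.0]
contact_force: [-0.3, -0.6, 0.1]
opening: 0.001
```

Emit:
send_rows:
  translation:
    - [0.1,0,0]
    - [0.1,0,0]
    - [0,0,0]
  rotation:
    - [0,0,0]
    - [0,0,0]
    - [0,0,0]
  grip: [0,0,0]

```text
time: 4.58
eef_pos: [0.5622, -0.1511, 0.1288]
tcp_rot: [0.994, 0.112, -0.004, -0.0]
contact_force: [-8.7, -1.6, 3.2]
opening: -0.002
```

Run:
```python
from plant import ctrl,eyes
import cv2,numpy as np
c=eyes.read_camera("scene");t=eyes.read_camera("top")
a=cv2.resize(c["image"][150:270,200:360],(640,480),interpolation=cv2.INTER_CUBIC)
cv2.imwrite("pics/s2.png",a)
s=ctrl.get_state();print(s["eef_pos"],s["contact_force"])
```

```text
[ 0.56222227 -0.15115356  0.1287941 ] [-9.65042398 -1.79750551  3.02588339]
```

View pics/s2.png

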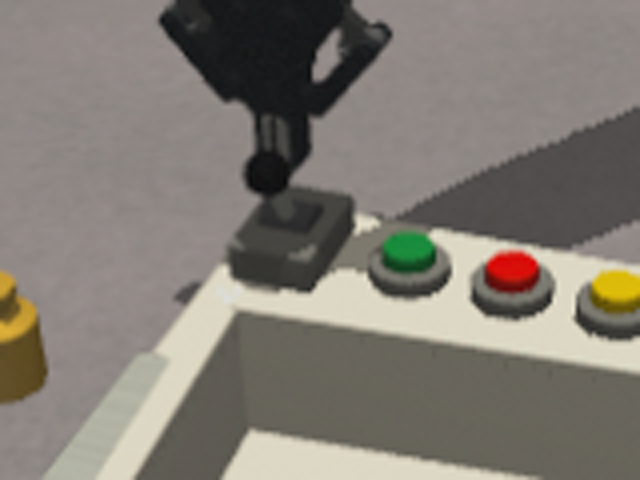

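The fingers met about 9 N at the stop, and the crop shows the lever leaning away with the ball at (267,172). I'll back off and verify the angle.

Emit:
send_rows:
  translation:
    - [-0.6,0,0]
    - [-0.6,0,0]
    - [0,-1,-0.4]
    - [0,-1,0]
    - [0,0,0]
  rotation:
    - [0,0,0]
    - [0,0,0]
    - [0,0,0]
    - [0,0,0]
    - [0,0,0]
  grip: [0,0,0,0,0]

```text
time: 5.3
eef_pos: [0.5166, -0.0989, 0.1418]
tcp_rot: [0.994, 0.113, 0.001, 0.0]
contact_force: [-0.2, -0.6, 0.3]
opening: -0.001
```

Run:
```python
from plant import ctrl,eyes
from h import *
s=ctrl.get_state();c=eyes.read_camera("wrist")
print(s["time"],s["eef_pos"],s["tcp_rot"],s["contact_force"])
sc=eyes.read_camera("scene")
b,sb=blob(sc["image"],(0,0,0),(180,255,50),(258,183,276,202))
x=np.array([np.cos(.225),np.sin(.225),0]);base=np.array([.5345,-.158,.092])+.0264*x
for a in(.7,.85,1.):
    q=base+.055*(np.sin(a-.5)*x+np.cos(a-.5)*np.array([0,0,1]))
    Rc=R.from_quat(sc["orientation"]).as_matrix().T
    print(a,cv2.projectPoints(q[None],cv2.Rodrigues(Rc)[0],-Rc@sc["xyz"],sc["mtx"],np.array(sc["dist_coeffs"]))[0].ravel())
print("ball",b,sb)
cv2.imwrite("pics/w3.png",c["image"])
```

```text
5.3 [ 0.51664536 -0.09890546  0.14177158] [9.93636500e-01 1.12632052e-01 7.18014181e-04 1.07033751e-04] [-0.23108678 -0.64231151  0.31481594]
0.7 [268.48806795 186.61285474]
0.85 [267.09564591 189.32727738]
1.0 [265.80578245 192.42624063]
ball [266.46808511 192.9787234 ] [262 188  10  11  94]
```

View pics/w3.png

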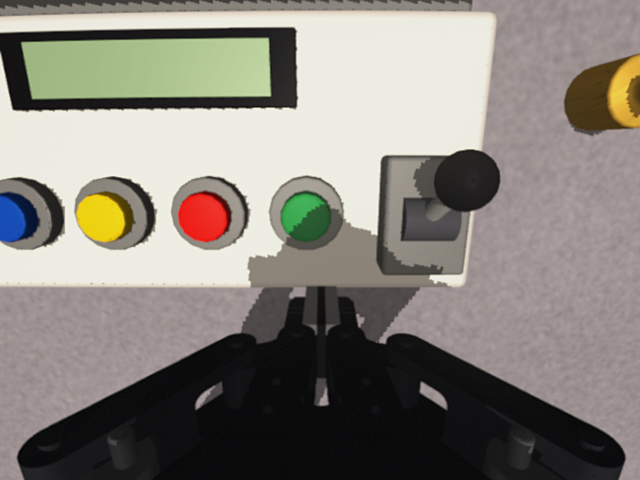

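The lever is fully over: the ball measures (266.5,193.0) and the 1.0 rad prediction is (265.8,192.4). The green key is ahead at (306,216).

Run:
```python
from plant import ctrl
from h import *
import pickle
_,c,_=pickle.load(open("d1.pkl","rb"));s=ctrl.get_state();im=cv2.imread("pics/w3.png")
T=np.array(c["hand_eye"]);Rt=R.from_quat(s["tcp_rot"]).as_matrix();Rc=Rt@T[:3,:3];o=s["eef_pos"]+Rt@T[:3,3]
g,sg=blob(im,(50,70,15),(90,255,255),(265,170,350,260));u=sg[:2]+sg[2:4]/2
for uv in(g,u):
    p=plane(*ray(c,uv,Rc,o),.092);print(uv,sg,p,(Rt.T@(p-s["eef_pos"]))/.03)
```

```text
[305.35739887 216.37378392] [ 281  192   50   50 1953] [ 0.54698089 -0.08541121  0.092     ] [ 1.07938214 -0.26809126  1.65973452]
[306. 217.] [ 281  192   50   50 1953] [ 0.54670427 -0.085849    0.092     ] [ 1.06714719 -0.25591414  1.65973086]
```

Emit:
send_rows:
  translation:
    - [0.5,-0.26,0]
    - [0.52,0,0]
    - [0,0,0.7]
    - [0,0,0.7]
    - [0,0,0]
  rotation:
    - [0,0,0]
    - [0,0,0]
    - [0,0,0]
    - [0,0,0]
    - [0,0,0]
  grip: [0,0,0,0,0]

```text
time: 6.02
eef_pos: [0.5442, -0.0854, 0.0972]
tcp_rot: [0.994, 0.112, -0.002, -0.001]
contact_force: [-0.1, 0.5, -0.1]
opening: -0.002
```

Emit:
send_rows:
  translation:
    - [0,0,0.1]
    - [0,0,0.1]
    - [0,0,0.05]
    - [0,0,0]
  rotation:
    - [0,0,0]
    - [0,0,0]
    - [0,0,0]
    - [0,0,0]
  grip: [0,0,0,0]

```text
time: 6.52
eef_pos: [0.5449, -0.0859, 0.0922]
tcp_rot: [0.994, 0.112, 0.0, 0.0]
contact_force: [0.0, -0.5, -0.8]
opening: 0.001
```

Emit:
send_rows:
  translation:
    - [0,0,0.07]
    - [0,0,0.07]
    - [0,0,0]
  rotation:
    - [0,0,0]
    - [0,0,0]
    - [0,0,0]
  grip: [0,0,0]

```text
time: 6.9
eef_pos: [0.5449, -0.0859, 0.088]
tcp_rot: [0.994, 0.112, 0.0, 0.0]
contact_force: [-1.0, 1.0, 3.6]
opening: -0.002
```

Emit:
send_rows:
  translation:
    - [0,0,0.04]
    - [0,0,0]
    - [0,0,0]
  rotation:
    - [0,0,0]
    - [0,0,0]
    - [0,0,0]
  grip: [0,0,0]

```text
time: 7.28
eef_pos: [0.545, -0.0859, 0.0867]
tcp_rot: [0.994, 0.112, 0.0, 0.0]
contact_force: [-1.3, 0.4, 4.2]
opening: 0.0
```

Emit:
send_rows:
  translation:
    - [0,0,0.04]
    - [0,0,0]
    - [0,0,0]
  rotation:
    - [0,0,0]
    - [0,0,0]
    - [0,0,0]
  grip: [0,0,0]

```text
time: 7.65
eef_pos: [0.545, -0.0859, 0.086]
tcp_rot: [0.994, 0.112, 0.0, 0.0]
contact_force: [-1.8, 0.6, 7.4]
opening: 0.001
```

Emit:
send_rows:
  translation:
    - [0,0,0.03]
    - [0,0,0]
    - [0,0,0]
  rotation:
    - [0,0,0]
    - [0,0,0]
    - [0,0,0]
  grip: [0,0,0]

```text
time: 8.02
eef_pos: [0.545, -0.0859, 0.086]
tcp_rot: [0.994, 0.112, -0.0, 0.0]
contact_force: [-4.2, 1.1, 11.5]
opening: 0.0
```

The key is on its stop: z no longer changes and the force is 11.5 N. Now I'll withdraw up and back.

Emit:
send_rows:
  translation:
    - [0,0,-0.3]
    - [0,0,-0.7]
    - [0,0,-1]
    - [0,0,-1]
    - [-0.8,0,-0.5]
  rotation:
    - [0,0,0]
    - [0,0,0]
    - [0,0,0]
    - [0,0,0]
    - [0,0,0]
  grip: [0,0,0,0,0]

```text
time: 8.65
eef_pos: [0.5221, -0.0912, 0.1907]
tcp_rot: [0.994, 0.112, 0.001, 0.0]
contact_force: [-0.3, -0.2, 0.6]
opening: -0.001
```

Emit:
send_rows:
  translation:
    - [-0.8,0,-0.5]
    - [-0.5,0,0]
    - [0,0,0]
    - [0,0,0]
  rotation:
    - [0,0,0]
    - [0,0,0]
    - [0,0,0]
    - [0,0,0]
  grip: [0,0,0,0]

```text
time: 9.15
eef_pos: [0.4832, -0.0996, 0.2034]
tcp_rot: [0.994, 0.112, -0.0, -0.0]
contact_force: [0.7, -0.4, 0.5]
opening: 0.0
```

Run:
```python
from plant import ctrl,eyes
import cv2,pickle
s=ctrl.get_state();c=eyes.read_camera("scene");D=pickle.load(open("d0.pkl","rb"))["scene"]
a=c["image"][150:390,160:520];b=D["image"][150:390,160:520]
cv2.imwrite("pics/s4.png",cv2.resize(cv2.vconcat([b,a]),None,fx=1.24,fy=1.24,interpolation=cv2.INTER_CUBIC))
print(s["time"],s["eef_pos"],s["contact_force"])
```

```text
9.15 [ 0.48321209 -0.09960428  0.20336276] [ 0.65023844 -0.38258014  0.49830207]
```

View pics/s4.png

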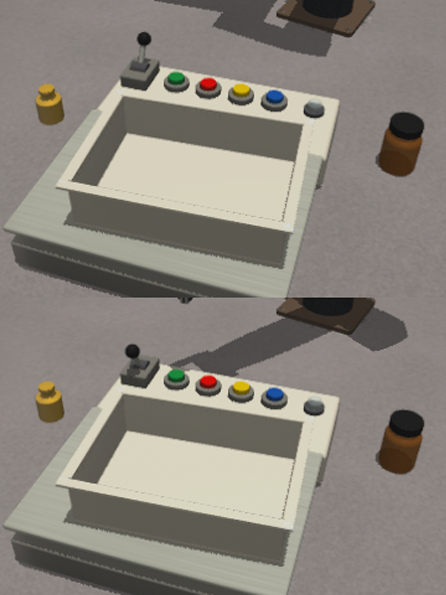

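Before (top) and after (bottom): the lever is over at (132,352), the green key is back up at (176,376), and the tub, weight and jar look unmoved. I'll hand the job in.

```bash
python3 -c "
from plant import ticket
print(ticket.sign_off())"
```

```text
the job is handed in; nothing more can be done
None
```

I pushed the power lever to on, pressed and released the green key, withdrew, and handed the job in at about 9.2 s of the 37 s allowed. Sign-off gives no verdict, so these are my own checks:

- **Power lever:** I pushed it with shut fingertips until it met about 9 N at its stop. The ball was within 1 pixel of its predicted position for 1.0 rad in the scene camera. I measured this before pressing the key. In the last picture the lever still leans away.
- **Green key:** I pressed it to its stop, where the fingertip height stayed at 0.086 m. The contact force at the end was about 11.5 N, against the 25 N limit. It looks back up in the last picture.
- **Everything else:** The red, blue and yellow keys, tub, weight and jar look the same in the before and after pictures. I compared these by eye, not by measuring. The fingers are clear of the scale, with contact force near zero.

One disagreement: the top and wrist cameras placed the green key about 3 mm apart. I aimed between the two, and the press was still well on the 30 mm key.

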